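# Find the gate of a dial-locked shackle, draw it and present it

## Robot

A 6-joint arm with a two-finger parallel gripper is mounted at the origin on a cart in front of the work surface, level with it; the furniture and walls round the work are solid. World frame = base frame: x ahead of the robot, y to its left, z up, the work surface at z = 0. Lengths are in mm, angles in rad, forces in N, time in s.
With the tool pointing down it reaches from about 250 to 775 mm from the base axis. Payload 4 kg.
Tool frame: the origin (TCP) lies between the finger pads; the fingertips stand 22 mm ahead of it and the grasp point (between the pads) lies 3 mm ahead of it; z points along the fingers, y is the line along which they close (so a half turn about z gives the same grasp; the last joint's range is limited). The gripper opens to 94 mm and grips with 3 to 60 N. Pads are 16 mm wide; open, the fingers measure 119 mm over their backs; the gripper's body (75 mm by 177 mm) begins 78 mm behind the grasp point.
Start: joints at [-1.38, 0.087, 1.371, -0, 1.684, -0.103], TCP at [159.272, -526.451, 227.506] pointing down, gripper open.
Joint ranges: [-3.1, 3.1], [-0.76, 2.03], [0.27, 2.55], [-1.08, 4.22], [0.17, 2.65], [-2.57, 2.57]. Speed limits (rad/s): [2.79, 2.79, 3.14, 3.14, 3.14, 3.14].

## Interface

Orientations are given as a unit quaternion [x, y, z, w].
In Python, from cell import readout, grab_frame, get_calibration, close_job gives the robot as it stands.
- The arm moves only by the tool jog_arm, never from a script. Its argument "steps" is a list of rows, each an object of numbers: "jaw": the gripper command: -1 is fully open, 1 is shut, values between are in proportion; "x", "y", "z": the shift along the tool's x, y, z in mm; "roll": the turn about the tool's z in rad. A call has 1 to 12 rows; each row shifts and turns the commanded pose from where the row before left it, along the tool's axes as they then stand; what a row does not reach is not made up. A row lasts 1/8 s, in which the tool goes at most 62.5 mm and 10.7 degrees, less where a joint would pass 70% of its speed; a pose out of reach is approached as far as the arm can. A call is refused whole if a number of a shift passes 62.5 or a number of a turn 0.188, either way. A call with a gripper value outside its range is refused whole. The fingers move at their own pace and stop on an object; "force" is the grip in N (left out, the last holds). Time passes only in rows, so rows that do not move let the fingers close. It gives the time, the measured TCP pose, the force, the opening and the grip force at its end, in the units of the state.
- readout.state(): the state, without advancing time (a new reading comes with each control period).
- grab_frame(name): name is "scene" or "top"; returns the picture (420x560x3 uint8, red, green, blue); there is no depth.
- get_calibration(name): a dict with "fx", "fy", "cx", "cy" (pixels), "position" and "attitude" of the camera in the world. Camera axes: x right, y down, z forward; pixel columns grow to the right and rows downward; lengths in mm; the calibration is good to about 2 mm. A picture is of the moment at which its call begins. get_calibration takes no time and is no camera call.
- close_job(): hands the job in; it is judged then, once.
The state is a dict: "time_s": time; "q": joint angles; "dq": joint speeds; "effort": joint torques, N m; "eef_pos": TCP position; "eef_rot": TCP orientation; "contact_force": force on the tool from outside, world axes, zero at the start; "ft_torque": the same for the moment, N m; "grip_width": opening from 0.0 (shut) to 1.0 (fully open); "finger_force": force on a finger pad.
Only numpy, scipy, OpenCV 4.12 (cv2) and the standard library are available. Lean on these libraries where they do the work, as an engineer would, in place of code of your own. Each camera call takes 0.05 s, during which the arm holds its last target. There are 200 camera calls.

## Task

The blue parts case is locked, its hasp under the bow of a steel U shackle, and nobody remembers the number: turn the lock's dial gently clockwise (seen from above), past a faint false click, until the true gate catches and the shackle springs up, without forcing the dial on or hauling at the shackle while it is locked. Then draw the shackle straight up out of the lock and finish still holding it in the gripper, bow up and well clear above the lock, where a colleague can take it. Leave the meter, board, dish, braid reel and hasp as they lie.

Things in the scene. Friction and masses are not known exactly. Their poses are not given: they have to be found in the camera images.
- case: Fixed blue parts case with a dark lock housing in front. Origin: on the bench under the housing's centre; x points from the robot to the case behind, y left, z up. Housing 100 (x) x 162 (y) mm, flat top 58 mm high. Case behind it: x = 51 to 161, y = -106 to 106 mm, 59 mm high, hasp rivets to 64. On the housing stand the dial (axis at x = 0, y = -36 mm) and the shackle (legs at x = 0, y = 8 and 52)
- dial (a joint): Dial angle, rad, growing clockwise from above; starts at -0.15 to 0.15. The true gate is hidden 0.75 to 1.4 rad on from the start: there the shackle jumps up 8 mm and its foot holds the dial (0.1 to 0.2 rad of play, then fast). 0.5 rad before it, a false gate lets the shackle rise only 2 mm and the dial runs on. Drag under 0.15 N m, up to 0.4 leaving the false gate; held fast, over 0.6 N m
- dial_grip (a point): Where to pinch the dial's aluminium grip bar: on the dial's axis, 85 mm above the bench; turns with the dial. Bar: 12 mm thick along this x, 36 mm long along y, 65 to 92 mm above the bench, red line at one end; under it a black skirt, diameter 51 mm, top 64 mm above the bench. At dial = 0.6 the bar points along the case's y, at the shackle; its nearer leg is 44 mm from the dial's axis
- shackle_bow (a point): Middle of the bow bar of the steel U shackle (loose, 0.10 to 0.18 kg). Its y runs along the bar, z up. Bar 10 mm thick, straight for 20 mm, then round corners to legs at y = -22 and 22 mm. Locked, its centre is 98 mm above the bench, 40 mm over the housing; once the true gate has caught, 106 mm. Fingers have 30 mm of depth free in front of and behind it; the hasp lies below, between the legs
- shackle_end (a point): Midway between the two leg ends of the shackle, 76 mm below the bar's centre. Locked, the legs stand 36 mm deep in the housing, in wells with 1 mm play all round; once the gate has caught, 28 mm deep, and the shackle comes out straight up with a pull of under 5 N. While locked it cannot be pulled
- lock_holes (a point): Fixed point on the flat top of the lock housing, 58 mm above the bench, midway between the two leg holes; axes as the case's
- hasp (a joint): Lift angle (rad) of the steel hasp strap, 20 mm wide, 3 mm thick, hinged to the lid and lying flat at 0 under the bow, its top 63 mm above the bench. It need not be touched
- multimeter: Yellow hand meter, 142x68x41 mm, lying on the bench to the right; origin at the centre of its underside
- board_0: Green circuit board, 58x64x15 mm, on the bench; origin at the centre of its underside
- screw_dish: Steel dish with screws, 67 mm wide, 14 mm high, on the bench; origin at the centre of its underside
- wick_reel: Small blue reel of copper braid, 34x60x9 mm, flat on the bench right of the lock; origin at the centre of its underside
There are look-alikes about, which are no part of the job. What is shaped like the part that bears shackle_bow but pink or purple is not meant.

How it is judged:
By the outcome, as a careful person would: the job done as asked, in the order asked, and still so for the second after the job is handed in, while the arm keeps its last pose, push and grip.
It also fails if it takes over 48 s, if anything falls off the work surface, if the arm or the gripper's body presses on something with over 40 N, if the wrist force passes 120 N, or if a joint passes its speed limit or range.

## Working session

There is one attempt and no reset: what is moved stays moved. The work goes in short steps, Python scripts to look and compute and a tool call to move; the robot and the scene stay as the last step left them, time stands still between calls to the robot, and variables do not carry over. Pictures are saved under pics/ and viewed, at most 10 in all, crops included, and the job is handed in when it is done.

Besides the shell and the picture viewer there is one more tool, called after "Call:" as name([rows], argument=value, ...), one row to a line, values as JSON. jog_arm: Moves the arm, as the interface text tells. Its arguments: {"type":"object","properties":{"steps":{"type":"array"},"force":{"type":"number"}},"required":["steps"]}

```bash
mkdir -p pics; python3 - <<'E'
from cell import *
import cv2
for n in("scene","top"):
    cv2.imwrite(f"pics/{n}0.png",grab_frame(n)[:,:,::-1]); print(get_calibration(n))
print(readout.state())
E
```

```text
{'fx': 455.078428811266, 'fy': 455.078428811266, 'cx': 276.0898222020223, 'cy': 204.94678950341682, 'position': array([ 147.36502162, -485.02176176,  746.43182535]), 'attitude': array([ 0.88971945, -0.2069242 ,  0.08604442, -0.39771603])}
{'fx': 393.8901239245233, 'fy': 393.8901239245233, 'cx': 278.4895330583774, 'cy': 206.2578669347654, 'position': array([386.16219668, 156.98266491, 954.1674311 ]), 'attitude': array([ 0.70871127, -0.70325425,  0.02697167, -0.04933894])}
{'time_s': 0.1, 'q': array([-1.38011152e+00,  8.78548191e-02,  1.37206078e+00, -1.69816513e-05,
        1.68359604e+00, -1.03107132e-01]), 'dq': array([ 0.00145541, -0.00155676, -0.00228529,  0.00031199,  0.00060819,
        0.0012479 ]), 'effort': array([ 1.37240851e-03, -3.41251016e+01, -3.03302228e+01,  7.19697587e-02,
        3.04116053e-02, -9.89714840e-05]), 'eef_pos': array([ 159.17388366, -526.00457342,  226.45701746]), 'eef_rot': array([ 9.89229857e-01,  1.46367239e-01, -5.04314383e-05, -9.58205927e-04]), 'contact_force': array([0.88393912, 0.45823927, 0.46111198]), 'ft_torque': array([ 0.03884151, -0.00666521, -0.00191835]), 'finger_force': 0.0, 'grip_width': 0.9963572158610484}
```

View pics/scene0.png

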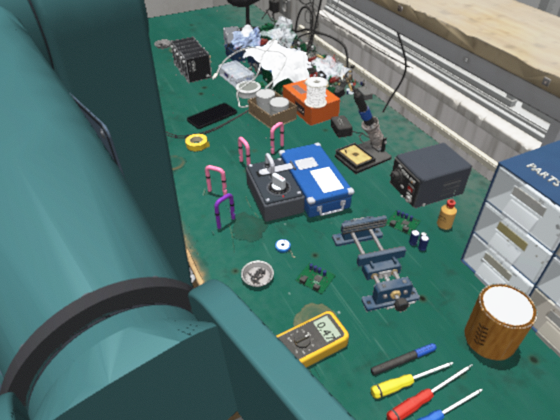

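View pics/top0.png

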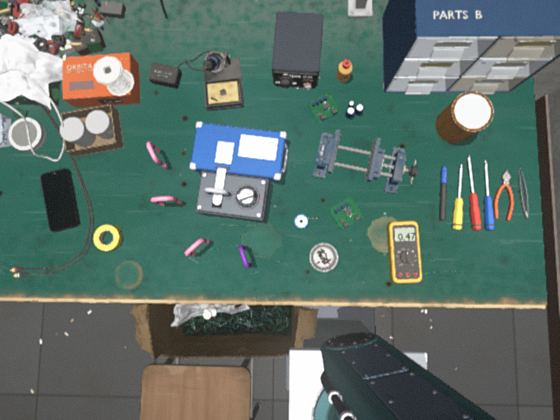

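The lock housing is at about (234,196) in top and (275,188) in scene. The dial is at (245,196) in top. The steel shackle stands on the housing near (218,190). The look-alikes are the pink ones at (155,154), (165,200) and (197,246) and the purple one at (245,257), all standing off the lock, so the grey one on the housing is meant. I'll confirm in an enlarged crop.

```bash
python3 - <<'E'
import cv2,numpy as np
a=cv2.imread("pics/top0.png")[115:225,185:295]; b=cv2.imread("pics/scene0.png")[135:225,235:355]
a=cv2.resize(a,(385,385),interpolation=cv2.INTER_CUBIC); b=cv2.resize(b,(400,300),interpolation=cv2.INTER_CUBIC)
c=np.zeros((385,785,3),np.uint8);c[:,:385]=a;c[:300,385:]=b
cv2.imwrite("pics/crop0.png",c)
E
```

```text
(no output)
```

View pics/crop0.png

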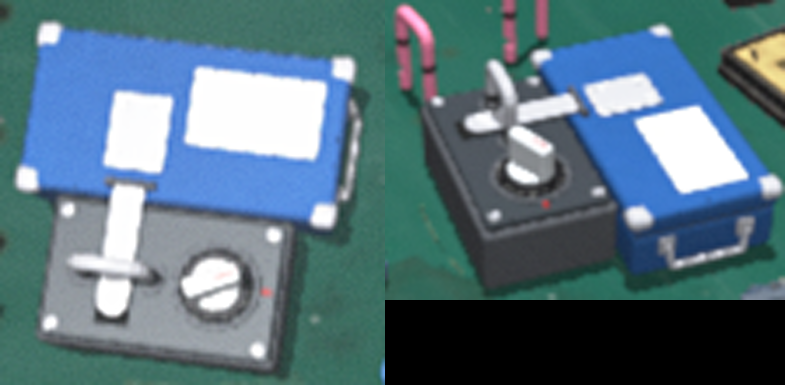

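The crop confirms it: the grey shackle stands over the hasp on the housing, with its bow at about (217,191) in top and (385,163) in scene. The dial is at crop (215,285), and its bar's red line points to the right, slightly up. Next I'll fit the case pose.

```bash
cat > h.py <<'E'
import numpy as np
from cell import *
from scipy.spatial.transform import Rotation as R
def proj(n,P):
    c=get_calibration(n); p=(np.atleast_2d(P)-c["position"])@R.from_quat(c["attitude"]).as_matrix()
    return np.c_[c["cx"]+c["fx"]*p[:,0]/p[:,2], c["cy"]+c["fy"]*p[:,1]/p[:,2]]
def world(p,P):
    P=np.atleast_2d(P).astype(float); c,s=np.cos(p[2]),np.sin(p[2])
    return np.c_[p[0]+c*P[:,0]-s*P[:,1], p[1]+s*P[:,0]+c*P[:,1], P[:,2]]
E
python3 - <<'E'
from h import *
from scipy.optimize import least_squares
T=[(161,106,59,40,26),(161,-106,59,356,60),(51,-106,59,335,229),(51,106,59,17,190),(-50,81,58,38,338),(-50,-81,58,276,370)]
S=[(161,106,59,662,26),(161,-106,59,780,186),(51,-106,59,632,226),(51,106,59,538,55),(-50,81,58,424,101),(-50,-81,58,487,232),(50,-81,58,617,207)]
T=np.array(T,float);S=np.array(S,float)
ut=T[:,3:]/3.5+[185,115]-.36; us=(S[:,3:]-[385,0])/3.3333+[235,135]-.35
f=lambda p:np.r_[proj("top",world(p,T[:,:3]))-ut,proj("scene",world(p,S[:,:3]))-us]
for nm,g in(("both",lambda p:f(p).ravel()),("top",lambda p:f(p)[:6].ravel()),("scene",lambda p:f(p)[6:].ravel())):
    r=least_squares(g,[480,260,0],loss="soft_l1");print(nm,r.x.round(4),r.cost)
    if nm=="both": p=r.x;print(f(p).round(1).tolist())
K=[(0,-36,92),(0,30,103),(0,30,58),(0,-36,64)]
W=world(p,K);print(W.round(1))
print("top crop",((proj("top",W)-[185,115])*3.5).round(0).tolist(),"scene crop",((proj("scene",W)-[235,135])*3.3333+[385,0]).round(0).tolist())
E
```

```text
both [ 5.092205e+02  2.933235e+02 -1.183000e-01] 8.667946254163493
[[1.1, -0.0], [0.0, 0.6], [0.0, -1.5], [0.6, -1.3], [-1.2, 0.6], [0.4, 0.3], [0.0, 0.0], [0.3, 0.4], [0.9, -0.9], [-1.8, -0.5], [-2.2, -0.5], [-1.2, 0.7], [0.9, -1.6]]
top [ 5.089646e+02  2.934836e+02 -1.127000e-01] 2.8658303780469265
scene [ 5.095120e+02  2.927227e+02 -1.293000e-01] 4.987478155010776
[[505.  257.6  92. ]
 [512.8 323.1 103. ]
 [512.8 323.1  58. ]
 [505.  257.6  64. ]]
top crop [[213.0, 279.0], [107.0, 264.0], [120.0, 274.0], [217.0, 285.0]] scene crop [[529.0, 140.0], [499.0, 74.0], [500.0, 123.0], [529.0, 171.0]]
```

```bash
python3 - <<'E'
from h import *
import cv2
p=[509.2,293.3,-0.117]
rows=[]
for n,(u,v) in(("top",(208,176)),("scene",(252,150))):
    im=cv2.imread(f"pics/{n}0.png"); s=[]
    for d in(-.15,0,.15,None):
        k=5.0; c=cv2.resize(im[v:v+40,u:u+40],None,fx=k,fy=k,interpolation=cv2.INTER_CUBIC)
        if d is not None:
            a=.6-d; D=np.array([-np.sin(a),np.cos(a),0]);N=np.array([np.cos(a),np.sin(a),0]);C=np.array([0,-36,92])
            P=world(p,[C+18*i*D+6*j*N for i,j in((1,1),(1,-1),(-1,-1),(-1,1))])
            cv2.polylines(c,[np.int32((proj(n,P)-[u,v]+.5)*k)],True,(0,255,0),1)
        P=world(p,[(0,20,98),(0,40,98)])
        cv2.polylines(c,[np.int32((proj(n,P)-[u,v]+.5)*k)],False,(0,0,255),1)
        s.append(c[:200,:200])
    rows.append(np.hstack(s))
cv2.imwrite("pics/dial.png",np.vstack(rows))
E
```

```text
(no output)
```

View pics/dial.png

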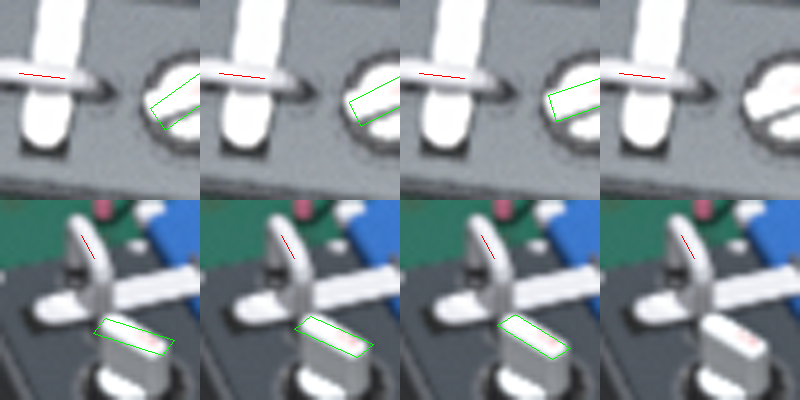

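Call:
jog_arm([
  {"roll": -0.176,"jaw": -1},
  {"roll": -0.176,"jaw": -1},
  {"roll": -0.176,"jaw": -1},
  {"roll": -0.176,"jaw": -1},
  {"roll": -0.176,"jaw": -1},
  {"roll": -0.176,"jaw": -1},
  {"roll": -0.176,"jaw": -1},
  {"roll": -0.176,"jaw": -1},
  {"roll": -0.176,"jaw": -1},
  {"roll": -0.176,"jaw": -1},
  {"roll": 0,"jaw": -1},
])

```text
$.steps[0]: bad value
```

The d=0.15 overlay fits best, so the dial starts at about +0.12, and the pose fits within about 2 mm. The move was refused, so I'll give every field.

Call:
jog_arm([
  {"x": 0,"y": 0,"z": 0,"roll": -0.164,"jaw": -0.9},
  {"x": 0,"y": 0,"z": 0,"roll": -0.164,"jaw": -0.9},
  {"x": 0,"y": 0,"z": 0,"roll": -0.164,"jaw": -0.9},
  {"x": 0,"y": 0,"z": 0,"roll": -0.164,"jaw": -0.9},
  {"x": 0,"y": 0,"z": 0,"roll": -0.164,"jaw": -0.9},
  {"x": 0,"y": 0,"z": 0,"roll": -0.164,"jaw": -0.9},
  {"x": 0,"y": 0,"z": 0,"roll": -0.164,"jaw": -0.9},
  {"x": 0,"y": 0,"z": 0,"roll": -0.164,"jaw": -0.9},
  {"x": 0,"y": 0,"z": 0,"roll": -0.164,"jaw": -0.9},
  {"x": 0,"y": 0,"z": 0,"roll": -0.164,"jaw": 0.1},
  {"x": 0,"y": 0,"z": 0,"roll": 0,"jaw": 0.1},
], force=40)

```text
time_s: 1.48
eef_pos: [159.2, -526.2, 226.9]
eef_rot: [0.569, 0.823, 0.0, -0.0]
contact_force: [0.4, -0.6, 0.4]
grip_width: 0.774
finger_force: 0.0
```

Call:
jog_arm([
  {"x": 38,"y": 37.5,"z": 0,"roll": 0,"jaw": 0.1},
  {"x": 38,"y": 37.5,"z": 0,"roll": 0,"jaw": 0.1},
  {"x": 38,"y": 37.5,"z": 0,"roll": 0,"jaw": 0.1},
  {"x": 38,"y": 37.5,"z": 0,"roll": 0,"jaw": 0.1},
  {"x": 38,"y": 37.5,"z": 0,"roll": 0,"jaw": 0.1},
  {"x": 38,"y": 37.5,"z": 0,"roll": 0,"jaw": 0.1},
  {"x": 38,"y": 37.5,"z": 0,"roll": 0,"jaw": 0.1},
  {"x": 38,"y": 37.5,"z": 0,"roll": 0,"jaw": 0.1},
  {"x": 38,"y": 37.5,"z": 0,"roll": 0,"jaw": 0.1},
  {"x": 38,"y": 37.5,"z": 0,"roll": 0,"jaw": 0.1},
  {"x": 38,"y": 37.5,"z": 0,"roll": 0,"jaw": 0.1},
  {"x": 38,"y": 37.5,"z": 0,"roll": 0,"jaw": 0.1},
])

```text
time_s: 2.98
eef_pos: [418.4, 61.4, 227.5]
eef_rot: [0.569, 0.822, 0.0, 0.0]
contact_force: [1.2, -0.3, -0.3]
grip_width: 0.45
finger_force: 0.0
```

Call:
jog_arm([
  {"x": 38,"y": 37.5,"z": 0,"roll": 0,"jaw": 0.1},
  {"x": 38,"y": 37.5,"z": 0,"roll": 0,"jaw": 0.1},
  {"x": 38,"y": 37.5,"z": 0,"roll": 0,"jaw": 0.1},
  {"x": 0,"y": 0,"z": 0,"roll": 0,"jaw": 0.1},
  {"x": 0,"y": 0,"z": 0,"roll": 0,"jaw": 0.1},
])

```text
time_s: 3.6
eef_pos: [482.4, 205.8, 227.0]
eef_rot: [0.568, 0.823, -0.001, -0.0]
contact_force: [0.4, -0.1, -1.3]
grip_width: 0.45
finger_force: 0.0
```

Call:
jog_arm([
  {"x": 40.5,"y": 39.5,"z": 0,"roll": 0,"jaw": 0.1},
  {"x": 0,"y": 0,"z": 30,"roll": 0,"jaw": 0.1},
  {"x": 0,"y": 0,"z": 30,"roll": 0,"jaw": 0.1},
  {"x": 0,"y": 0,"z": 32,"roll": 0,"jaw": 0.1},
  {"x": 0,"y": 0,"z": 0,"roll": 0,"jaw": 0.1},
  {"x": 0,"y": 0,"z": 0,"roll": 0,"jaw": 0.1},
])

```text
time_s: 4.35
eef_pos: [505.9, 257.3, 137.2]
eef_rot: [0.569, 0.823, 0.001, 0.001]
contact_force: [0.6, 0.3, -0.4]
grip_width: 0.455
finger_force: 0.0
```

```bash
python3 - <<'E'
from h import *
import cv2
o=[]
for n,(u,v) in(("top",(190,150)),("scene",(220,115))):
    im=cv2.cvtColor(grab_frame(n),4); cv2.imwrite(f"pics/{n}1.png",im)
    o.append(cv2.resize(im[v:v+90,u:u+90],(396,396),interpolation=cv2.INTER_CUBIC))
cv2.imwrite("pics/near.png",np.hstack(o)); print(readout.state()["eef_pos"])
E
```

```text
[506.4063549  257.91777295 137.88338795]
```

View pics/near.png

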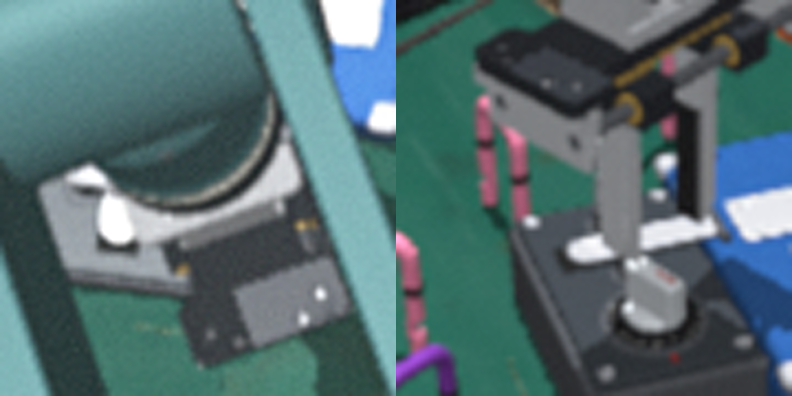

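```bash
python3 - <<'E'
from h import *
for P in((506.2,257.7,115.8),(505,257.6,92)): print(((proj("scene",P)-[220,115])*4.4+[396,0]).round(0))
E
```

```text
[[654. 235.]]
[[652. 272.]]
```

The scene view shows the fingers straddling the dial bar: tips at (618,250) and (702,215), bar top at (655,275). They're aligned, so I'll descend and close.

Call:
jog_arm([
  {"x": 0,"y": 0,"z": 20,"roll": 0,"jaw": 0.1},
  {"x": 0,"y": 0,"z": 20,"roll": 0,"jaw": 0.1},
  {"x": 0,"y": 0,"z": 8,"roll": 0,"jaw": 0.1},
  {"x": 0,"y": 0,"z": 0,"roll": 0,"jaw": 0.1},
  {"x": 0,"y": 0,"z": 0,"roll": 0,"jaw": 0.1},
], force=15)

```text
time_s: 5.08
eef_pos: [506.0, 258.3, 88.8]
eef_rot: [0.568, 0.823, 0.001, 0.001]
contact_force: [-0.1, 0.6, -0.1]
grip_width: 0.452
finger_force: 0.0
```

Call:
jog_arm([
  {"x": 0,"y": 0,"z": 0,"roll": 0,"jaw": 0.5},
  {"x": 0,"y": 0,"z": 0,"roll": 0,"jaw": 1.0},
  {"x": 0,"y": 0,"z": 0,"roll": 0,"jaw": 1.0},
  {"x": 0,"y": 0,"z": 0,"roll": 0,"jaw": 1.0},
  {"x": 0,"y": 0,"z": 0,"roll": 0,"jaw": 1.0},
], force=15)

```text
time_s: 5.7
eef_pos: [505.3, 258.1, 87.6]
eef_rot: [0.568, 0.823, 0.0, 0.0]
contact_force: [-0.9, -0.6, 1.1]
grip_width: 0.126
finger_force: 15.0
```

```bash
python3 - <<'E'
from cell import *
s=readout.state();print(s["contact_force"],s["ft_torque"],s["eef_pos"],s["q"])
E
```

```text
[-0.86717353 -0.63596328  1.08857035] [-0.01110042 -0.09046624  0.01289628] [505.31224849 258.09444969  87.5775394 ] [3.72291469e-01 1.93593743e-01 1.53292999e+00 1.92266027e-05
 1.41487585e+00 9.25021126e-03]
```

Call:
jog_arm([
  {"x": 0,"y": 0,"z": 0,"roll": 0,"jaw": 1.0},
  {"x": 0,"y": 0,"z": 0,"roll": 0,"jaw": 1.0},
  {"x": 0,"y": 0,"z": 0,"roll": 0.06,"jaw": 1.0},
  {"x": 0,"y": 0,"z": 0,"roll": 0.06,"jaw": 1.0},
  {"x": 0,"y": 0,"z": 0,"roll": 0.06,"jaw": 1.0},
  {"x": 0,"y": 0,"z": 0,"roll": 0.06,"jaw": 1.0},
], force=35)

```text
time_s: 6.45
eef_pos: [504.9, 258.0, 87.6]
eef_rot: [0.663, 0.749, -0.0, -0.0]
contact_force: [-0.8, -0.4, 1.6]
grip_width: 0.126
finger_force: 35.0
```

```bash
cat > st.py <<'E'
from h import *
import cv2,sys
s=readout.state();r=s["eef_rot"];print("t",s["time_s"],"F",s["contact_force"].round(1),"M",s["ft_torque"].round(3),"phi",round(2*np.arctan2(r[1],r[0]),3),"pos",s["eef_pos"].round(1))
im=cv2.cvtColor(grab_frame("scene"),4)
cv2.imwrite(f"pics/s{sys.argv[1]}.png",im)
# bow rise: match bow patch vertically against first reference
ref=cv2.imread("pics/scene0.png")
E
python3 st.py 2
```

```text
t 6.45 F [-0.8 -0.4  1.6] M [-0.058  0.139  0.054] phi 1.692 pos [504.9 258.   87.6]
```

Call:
jog_arm([
  {"x": 0,"y": 0,"z": 0,"roll": 0.06,"jaw": 1.0},
  {"x": 0,"y": 0,"z": 0,"roll": 0.06,"jaw": 1.0},
  {"x": 0,"y": 0,"z": 0,"roll": 0.06,"jaw": 1.0},
])

```text
time_s: 6.88
eef_pos: [504.5, 257.9, 87.6]
eef_rot: [0.727, 0.686, -0.001, -0.0]
contact_force: [-2.6, 0.6, 2.6]
grip_width: 0.125
finger_force: 35.0
```

```bash
python3 st.py 3
```

```text
t 6.875 F [-2.6  0.6  2.6] M [-0.094  0.397  0.066] phi 1.513 pos [504.5 257.9  87.6]
```

Call:
jog_arm([
  {"x": 0,"y": 0,"z": 0,"roll": 0.06,"jaw": 1.0},
  {"x": 0,"y": 0,"z": 0,"roll": 0.06,"jaw": 1.0},
])

```text
time_s: 7.18
eef_pos: [504.3, 258.0, 87.6]
eef_rot: [0.767, 0.642, -0.001, -0.001]
contact_force: [-4.0, -0.6, 3.3]
grip_width: 0.122
finger_force: 35.0
```

```bash
python3 st.py 4; python3 - <<'E'
import cv2,numpy as np
c=[cv2.resize(cv2.imread(f"pics/s{i}.png")[125:215,235:325],(390,390),interpolation=2) for i in(2,4)]
cv2.imwrite("pics/c4.png",np.hstack(c))
E
```

```text
t 7.175 F [-4.  -0.6  3.3] M [-0.089  0.649  0.061] phi 1.394 pos [504.3 258.   87.6]
```

View pics/c4.png

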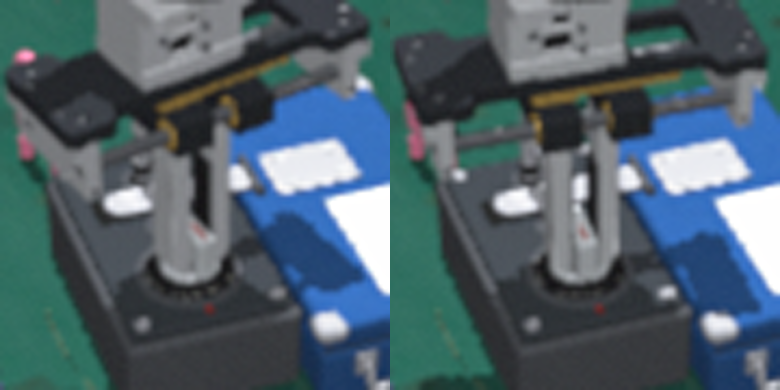

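The dial is following with about 0.06 N m of drag; the bow is hidden behind the fingers. I'll go on in small steps and watch the torque.

Call:
jog_arm([
  {"x": 0,"y": 0,"z": 0,"roll": 0.05,"jaw": 1.0},
  {"x": 0,"y": 0,"z": 0,"roll": 0.05,"jaw": 1.0},
])

```text
time_s: 7.48
eef_pos: [504.1, 258.0, 87.6]
eef_rot: [0.798, 0.603, -0.001, -0.001]
contact_force: [-5.1, 0.3, 4.1]
grip_width: 0.124
finger_force: 35.0
```

```bash
python3 st.py 5
```

```text
t 7.475 F [-5.1  0.3  4.1] M [-0.083  0.741  0.087] phi 1.295 pos [504.1 258.   87.6]
```

Call:
jog_arm([
  {"x": 0,"y": 0,"z": 0,"roll": 0.05,"jaw": 1.0},
])

```text
time_s: 7.65
eef_pos: [504.0, 258.1, 87.5]
eef_rot: [0.812, 0.583, -0.001, -0.001]
contact_force: [-5.7, -0.1, 4.4]
grip_width: 0.122
finger_force: 35.0
```

```bash
python3 st.py 6
```

```text
t 7.65 F [-5.7 -0.1  4.4] M [-0.037  0.906  0.093] phi 1.245 pos [504.  258.1  87.5]
```

Call:
jog_arm([
  {"x": 0,"y": 0,"z": 0,"roll": 0.05,"jaw": 1.0},
])

```text
time_s: 7.82
eef_pos: [503.9, 258.1, 87.5]
eef_rot: [0.827, 0.563, -0.001, -0.001]
contact_force: [-5.7, -0.0, 3.8]
grip_width: 0.12
finger_force: 35.0
```

```bash
python3 st.py 7
```

```text
t 7.825 F [-5.7 -0.   3.8] M [-0.026  0.959  0.104] phi 1.195 pos [503.9 258.1  87.5]
```

Call:
jog_arm([
  {"x": -0.5,"y": -1.4,"z": -0.5,"roll": 0.04,"jaw": 1.0},
])

```text
time_s: 8.0
eef_pos: [503.7, 258.1, 87.6]
eef_rot: [0.838, 0.546, 0.0, 0.0]
contact_force: [1.2, 0.1, -1.8]
grip_width: 0.126
finger_force: 35.0
```

```bash
python3 st.py 8
```

```text
t 8.0 F [ 1.2  0.1 -1.8] M [ 0.066 -0.149  0.076] phi 1.155 pos [503.7 258.1  87.6]
```

Call:
jog_arm([
  {"x": 0,"y": 0,"z": 0,"roll": 0.04,"jaw": 1.0},
])

```text
time_s: 8.18
eef_pos: [503.7, 258.2, 87.6]
eef_rot: [0.849, 0.529, -0.0, -0.0]
contact_force: [-1.0, 1.1, 0.5]
grip_width: 0.125
finger_force: 35.0
```

```bash
python3 st.py 9
```

```text
t 8.175 F [-1.   1.1  0.5] M [ 0.036  0.276 -0.049] phi 1.115 pos [503.7 258.2  87.6]
```

Call:
jog_arm([
  {"x": 0,"y": 0,"z": 0,"roll": 0.04,"jaw": 1.0},
])

```text
time_s: 8.35
eef_pos: [503.6, 258.2, 87.5]
eef_rot: [0.859, 0.512, -0.0, -0.0]
contact_force: [-1.7, 1.2, 0.7]
grip_width: 0.119
finger_force: 35.0
```

```bash
python3 st.py 10
```

```text
t 8.35 F [-1.7  1.2  0.7] M [0.03  0.272 0.071] phi 1.075 pos [503.6 258.2  87.5]
```

Call:
jog_arm([
  {"x": 0,"y": 0,"z": 0,"roll": 0.03,"jaw": 1.0},
])

```text
time_s: 8.52
eef_pos: [503.6, 258.2, 87.6]
eef_rot: [0.867, 0.499, -0.0, -0.0]
contact_force: [-2.2, 1.5, 0.8]
grip_width: 0.125
finger_force: 35.0
```

```bash
python3 st.py 11
```

```text
t 8.525 F [-2.2  1.5  0.8] M [0.118 0.293 0.021] phi 1.044 pos [503.6 258.2  87.6]
```

Call:
jog_arm([
  {"x": 0,"y": 0,"z": 0,"roll": 0.03,"jaw": 1.0},
])

```text
time_s: 8.7
eef_pos: [503.5, 258.2, 87.6]
eef_rot: [0.874, 0.485, -0.0, -0.0]
contact_force: [-0.9, 2.2, -0.7]
grip_width: 0.125
finger_force: 35.0
```

```bash
python3 st.py 12
```

```text
t 8.7 F [-0.9  2.2 -0.7] M [0.247 0.363 0.107] phi 1.013 pos [503.5 258.2  87.6]
```

Call:
jog_arm([
  {"x": 0,"y": 0,"z": 0,"roll": 0.03,"jaw": 1.0},
])

```text
time_s: 8.88
eef_pos: [503.4, 258.3, 87.6]
eef_rot: [0.882, 0.472, -0.0, -0.0]
contact_force: [-1.8, 2.1, -1.4]
grip_width: 0.122
finger_force: 35.0
```

```bash
python3 st.py 13; python3 - <<'E'
import cv2,numpy as np
c=[cv2.resize(cv2.imread(f"pics/s{i}.png")[130:190,240:300],(390,390),interpolation=2) for i in(7,13)]
cv2.imwrite("pics/c13.png",np.hstack(c))
E
```

```text
t 8.875 F [-1.8  2.1 -1.4] M [0.335 0.345 0.011] phi 0.983 pos [503.4 258.3  87.6]
```

View pics/c13.png

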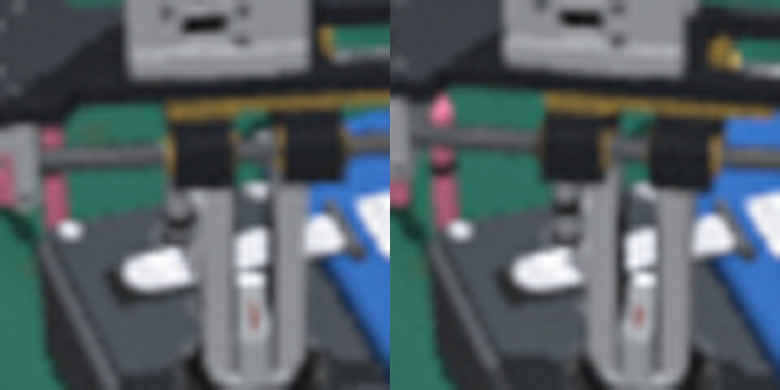

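The left crop (s7) shows the far leg's dark ring at crop (178,230). In the right crop (s13) a dark band sits higher, at (567,207), with bright leg below it. That is a rise of about 3 px, or 8 mm. I'll check it across the frames.

```bash
python3 - <<'E'
import cv2
for i in range(4,14):
    g=cv2.imread(f"pics/s{i}.png",0); print(i,g[156:172,265:269].mean(1).astype(int))
E
```

```text
4 [ 73  97 117 120 117 114 109  77  43  78  83  80 148 189 204 225]
5 [ 76  85  90  97 109 113 107  78  52  78  82  89 170 211 213 225]
6 [ 69  72  75  93 110 113 108  79  53  78  81  89 170 211 212 225]
7 [ 55  56  61  90 110 114 108  80  52  77  82  89 169 212 224 233]
8 [ 44  41  48  93 115 114 108  77  50  77  81  89 169 212 224 233]
9 [ 37  38  52  95 114 107  74  47  92 110  85  85 169 211 213 225]
10 [ 32  35  64  98 101  67  44  87 111 108  96  88 148 189 203 213]
11 [ 31  37  79 108 103  67  42  86 112 109  93  86 148 188 190 205]
12 [ 31  37  86 110  98  61  46  89 113 109  94  86 148 189 202 213]
13 [ 31  42  90 112  98  63  46  89 113 109  85  83 167 200 204 225]
```

The dark band moved 2.25 px, about 7 mm. A false gate would give only 0.65 px, so the true gate has caught and there is no torque build-up. I'll release the dial and go to the bow.

Call:
jog_arm([
  {"x": 0,"y": 0,"z": 0,"roll": 0,"jaw": 0.3},
  {"x": 0,"y": 0,"z": 0,"roll": 0,"jaw": 0.3},
  {"x": 0,"y": 0,"z": 0,"roll": 0,"jaw": 0.3},
  {"x": 0,"y": 0,"z": -30,"roll": 0,"jaw": 0.3},
  {"x": 0,"y": 0,"z": -35,"roll": 0,"jaw": 0.3},
  {"x": 0,"y": 0,"z": 0,"roll": -0.157,"jaw": 0.3},
  {"x": 0,"y": 0,"z": 0,"roll": -0.157,"jaw": 0.0},
  {"x": 0,"y": 0,"z": 0,"roll": -0.157,"jaw": 0.0},
  {"x": 33,"y": 0,"z": 0,"roll": 0,"jaw": 0.0},
  {"x": 33,"y": 0,"z": 0,"roll": 0,"jaw": 0.0},
  {"x": 0,"y": 0,"z": 0,"roll": 0,"jaw": 0.0},
  {"x": 0,"y": 0,"z": 0,"roll": 0,"jaw": 0.0},
], force=15)

```text
time_s: 10.42
eef_pos: [511.4, 323.0, 152.9]
eef_rot: [0.747, 0.665, -0.0, 0.0]
contact_force: [-0.7, -0.9, -0.4]
grip_width: 0.503
finger_force: 0.0
```

```bash
python3 st.py 14; python3 - <<'E'
import cv2,numpy as np
c=[cv2.resize(cv2.imread(f"pics/s14.png")[120:210,235:325],(540,540),interpolation=2)]
cv2.imwrite("pics/c14.png",np.hstack(c))
E
```

```text
t 10.425 F [-0.7 -0.9 -0.4] M [-0.048 -0.112 -0.036] phi 1.455 pos [511.4 323.  152.9]
```

View pics/c14.png

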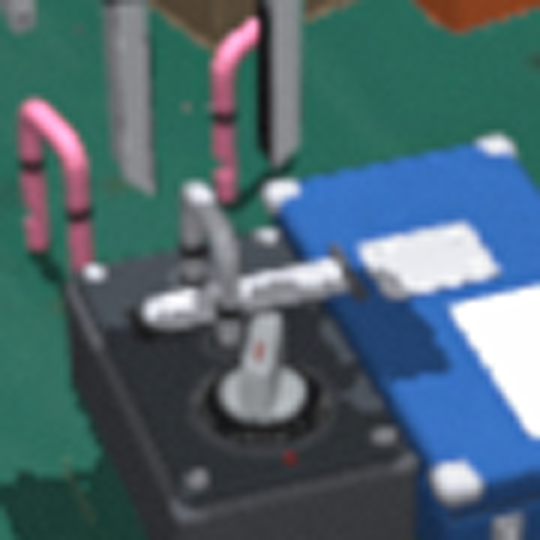

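The shackle has risen: its bow runs from about crop (197,190) to (232,250), clear of the pink ones, and the fingertips at (140,190) and (285,160) straddle it. I'll check against the projection.

```bash
python3 - <<'E'
from h import *
p=[507.7,293.9,-.117]
print(((proj("scene",world(p,[(0,8,75),(0,52,75),(0,20,106),(0,30,106),(0,40,106),(0,30,131),(0,-36,92)]))-[235,120]+.5)*6).round(0))
E
```

```text
[[222. 313.]
 [188. 252.]
 [211. 234.]
 [203. 220.]
 [195. 206.]
 [202. 168.]
 [258. 344.]]
```

Call:
jog_arm([
  {"x": 0,"y": 0,"z": 20,"roll": 0,"jaw": 0.0},
  {"x": 0,"y": 0,"z": 15,"roll": 0,"jaw": 0.0},
  {"x": 0,"y": 0,"z": 9,"roll": 0,"jaw": 0.0},
  {"x": 0,"y": 0,"z": 0,"roll": 0,"jaw": 0.0},
  {"x": 0,"y": 0,"z": 0,"roll": 0,"jaw": 0.5},
  {"x": 0,"y": 0,"z": 0,"roll": 0,"jaw": 1.0},
  {"x": 0,"y": 0,"z": 0,"roll": 0,"jaw": 1.0},
  {"x": 0,"y": 0,"z": 0,"roll": 0,"jaw": 1.0},
  {"x": 0,"y": 0,"z": 0,"roll": 0,"jaw": 1.0},
], force=10)

```text
time_s: 11.6
eef_pos: [511.6, 323.7, 109.2]
eef_rot: [0.747, 0.665, 0.0, 0.0]
contact_force: [0.3, -0.4, 0.6]
grip_width: 0.103
finger_force: 10.0
```

```bash
python3 st.py 15
```

```text
t 11.6 F [ 0.3 -0.4  0.6] M [-0.047 -0.122 -0.017] phi 1.455 pos [511.6 323.7 109.2]
```

The grip width is 9.7 mm, matching the 10 mm bar, with no side load. I'll tighten and lift gently.

Call:
jog_arm([
  {"x": 0,"y": 0,"z": 0,"roll": 0,"jaw": 1.0},
  {"x": 0,"y": 0,"z": 0,"roll": 0,"jaw": 1.0},
  {"x": 0,"y": 0,"z": -2,"roll": 0,"jaw": 1.0},
  {"x": 0,"y": 0,"z": -3,"roll": 0,"jaw": 1.0},
], force=35)

```text
time_s: 12.15
eef_pos: [511.1, 323.4, 113.3]
eef_rot: [0.747, 0.665, -0.001, -0.0]
contact_force: [1.0, -0.0, -2.2]
grip_width: 0.094
finger_force: 35.0
```

```bash
python3 st.py 16
```

```text
t 12.15 F [ 1.  -0.  -2.2] M [-0.033 -0.189  0.009] phi 1.455 pos [511.1 323.4 113.3]
```

Call:
jog_arm([
  {"x": 0,"y": 0,"z": -6,"roll": 0,"jaw": 1.0},
  {"x": 0,"y": 0,"z": -7,"roll": 0,"jaw": 1.0},
  {"x": 0,"y": 0,"z": -8,"roll": 0,"jaw": 1.0},
  {"x": 0,"y": 0,"z": -10,"roll": 0,"jaw": 1.0},
  {"x": 0,"y": 0,"z": -15,"roll": 0,"jaw": 1.0},
  {"x": 0,"y": 0,"z": -18,"roll": 0,"jaw": 1.0},
  {"x": 0,"y": 0,"z": -20,"roll": 0,"jaw": 1.0},
  {"x": 0,"y": 0,"z": -20,"roll": 0,"jaw": 1.0},
  {"x": 0,"y": 0,"z": -15,"roll": 0,"jaw": 1.0},
  {"x": 0,"y": 0,"z": -8,"roll": 0,"jaw": 1.0},
  {"x": 0,"y": 0,"z": 0,"roll": 0,"jaw": 1.0},
  {"x": 0,"y": 0,"z": 0,"roll": 0,"jaw": 1.0},
])

```text
time_s: 13.7
eef_pos: [511.1, 323.4, 239.9]
eef_rot: [0.747, 0.665, -0.001, -0.0]
contact_force: [-0.2, -0.7, -1.2]
grip_width: 0.098
finger_force: 35.0
```

```bash
python3 st.py 17; python3 - <<'E'
import cv2
cv2.imwrite("pics/c17.png",cv2.resize(cv2.imread("pics/s17.png")[60:220,180:380],(750,600),interpolation=2))
E
```

```text
t 13.7 F [-0.2 -0.7 -1.2] M [-0.055 -0.104  0.005] phi 1.455 pos [511.1 323.4 239.9]
```

View pics/c17.png

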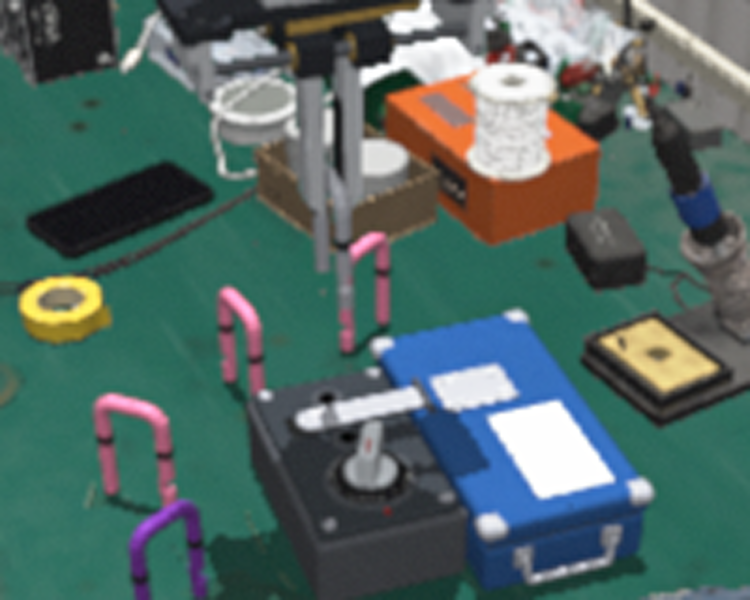

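The steel shackle hangs in the gripper at crop (335,230), bow up and well clear of the lock. The holes are empty at (328,400) and (350,435), and the hasp lies flat. I'm handing the job in.

```bash
python3 -c "
from cell import *
print(close_job())"
```

```text
the job is handed in; nothing more can be done
None
```

The lock is open and the job is handed in: the dial was turned gently clockwise until the true gate caught, and the steel shackle is held bow up, about 130 mm above where it sat when the gate caught, at 13.7 s of the 48 s allowed.

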